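# Line and lock a split-ring digestion vessel

## Robot

A 6-joint arm with a two-finger parallel gripper is mounted at the origin on the work surface. World frame = base frame: x ahead of the robot, y to its left, z up, the work surface at z = 0. Lengths are in m, angles in rad, forces in N, time in s.
With the tool pointing down it reaches from about 0.35 to 0.775 m from the base axis. Payload 5.5 kg.
Tool frame: the origin (TCP) lies on the centre line of the jaws, within the pads' length; the fingertips stand 11 mm ahead of it and the grasp point (between the pads) lies 8 mm behind it (env.tip_extent is the distance from the TCP to the fingertips, in m); z points along the fingers, y is the line along which they close (so a half turn about z gives the same grasp; the last joint's range is limited). The gripper opens to 85 mm and grips with 20 to 120 N. Pads are 22 mm wide; open, the fingers measure 114 mm over their backs; the gripper's body (76 mm by 85 mm) begins 54 mm behind the grasp point. The pads swing forward as they close: fully open they stand 13 mm farther back than shut.
Start: joints at [1.003, 0.313, 0.046, 1.304, 0, 1.431], TCP at [0.239, 0.523, 0.242] pointing down, gripper open.
Joint ranges: [-2.76, 2.76], [-0.86, 1.69], [-1.03, 1.26], [-2.2, 2.34], [-1.47, 1.5], [-3.14, 3.14]. Speed limits (rad/s): [2.57, 2.57, 3.14, 3.14, 3.14, 3.14].

## Interface

Orientations are given as a unit quaternion [w, x, y, z].
In Python, from workcell import env gives the robot as it stands.
- The arm moves only by the shell command python3 -m jog 'ROWS' [FORCE]. ROWS is JSON, a list of rows, each a list of 5 numbers: the gripper's target within -1 to 1 (shut at 1, half-way at 0, fully open at -1), then the shift along the tool's x, y, z in m, then the turn about the tool's z in degrees. In form: [[fingers, tx, ty, tz, turn], ...]. A call has 1 to 5 rows; each row shifts and turns the commanded pose from where the row before left it, along the tool's axes as they then stand; what a row does not reach is not made up. A row lasts 1/12 s, in which the tool goes at most 41.7 mm and 7.16 degrees, less where a joint would pass 70% of its speed; a pose out of reach is approached as far as the arm can. A call is refused whole if a number of a shift passes 0.0417 or a number of a turn 7.16, either way. A call with a gripper value outside its range is refused whole. The fingers move at their own pace and stop on an object; FORCE is the grip in N (left out, the last holds). Time passes only in rows, so rows that do not move let the fingers close. It gives the time, the measured TCP pose, the force, the opening and the grip force at its end, in the units of the state.
- env.get_state(): the state, without advancing time (a new reading comes with each control period).
- env.read_camera(name): name is "side" or "top" or "wrist"; returns a dict with "img" (420x560x3 uint8, red, green, blue), "fov_y" (degrees; the focal length in pixels is half the picture's height over the tangent of half this angle, whatever the lens; pixels are square), "cx", "cy" (the principal point, pixels), "T" (4x4, takes a point from camera to world coordinates). Camera axes: x right, y up, looking along -z (the intrinsics and any distortion apply to the point x, -y, -z); pixel columns grow to the right and rows downward; lengths in m; the calibration is good to about 2 mm. A picture is of the moment at which its call begins. There is no depth.
- env.hand_in(): hands the job in; it is judged then, once.
The state is a dict: "clock": time; "joint_pos": joint angles; "qvel": joint speeds; "tau": joint torques, N m; "tcp_pos": TCP position; "orientation": TCP orientation; "wrist_force": force on the tool from outside, world axes, zero at the start; "ft_torque": the same for the moment, N m; "finger_gap": finger opening in m; "grip_force": force on a finger pad.
Only numpy, scipy, OpenCV 4.12 (cv2) and the standard library are available. Lean on these libraries where they do the work, as an engineer would, in place of code of your own. Each camera call takes 0.05 s, during which the arm holds its last target. There are 200 camera calls.

## Task

Get the digestion vessel ready: stand the flanged liner cup fully down inside the steel jacket cup on the stand and let go of it, then swing the hinged half of the clamp ring shut around it, and push the long pin all the way down through the holes of the two lugs until its head sits on the upper lug. Then let go of the pin, squeeze the two lugs together firmly between the fingers from their two sides, and finish while still squeezing: do not let go. Leave the short pin, the plain cup and all the other glassware and tools where they are.

Things in the scene. Friction and masses are not known exactly. Their poses are not given: they have to be found in the camera images.
- stand: fixed stand: dark plate 160 x 120 x 10 mm (x, y, z) with a steel jacket cup in its middle; origin on the table under the jacket's axis. x axis points from jacket to hinge post; the lugs are on its -x side (the robot's side, yaw up to 0.5 rad), the fixed ring half on +y, the swinging half on -y. Jacket: bore 50 mm wide, 49 mm deep, rim 64 mm above the table
- jacket_rim (a point): centre of the jacket cup's mouth, at rim height (64 mm above the table)
- liner: white hollow round cup 87 mm tall with a flange round its waist, about 120 g; origin under its centre, z up its axis. Lower body 40 mm wide at the bottom, 45 at the flange; flange 62 mm wide, 45 to 51 mm up; upper neck 48 mm wide, 51 to 87 mm up, the part to grip. Seated: lower body in the jacket, flange on its rim, origin 19 mm and top 106 mm above the table
- fixed_half: fixed half of the aluminium clamp ring with its lug; origin and axes as the stand's. Ring: radius 34 to 41 mm, 56 to 73 mm above the table. Lug: centred at x = -55 mm, 34 mm long along x; a plate 54 to 64 mm above the table with a 13 mm through hole, and an outer wall 54 to 75 mm above the table, its outer face at y = +19 mm
- fixed_hole (a point): centre of the hole in the fixed half's lug, on the plate's upper face, 64 mm above the table; at x = -55 mm, y = 0 of the stand
- swing_half: swinging half of the ring with its lug; origin on the hinge axis at table height; its axes equal the stand's when shut (a stop) and turn counter-clockwise from above as it opens to the stand's -y side, by 0.8 to 1.15 rad at the start. Friction-held: stays where left, about 1 N at the lug moves it. A lip (73 to 76 mm up, inner radius 28 mm) closes over the liner's flange
- swing_hinge (a point): point on the hinge axis, 50 mm from the jacket's axis on the stand's +x side, 75 mm above the table
- swing_hole (a point): centre of the 13 mm hole in the swinging lug, on its upper face, 75 mm above the table, 105 mm from the hinge. Lug in swing_half's axes: centred at x = -105 mm, 34 mm long; plate 65 to 75 mm above the table, outer wall 54 to 75 mm above the table with outer face at y = -19 mm. Shut, it lies over the fixed lug, and the two lugs measure 38 mm across (along y)
- pin_rack: fixed grey block 50 x 110 x 50 mm (x, y, z) with two through holes, 28 mm either side of its middle along its y, in which the two pins stand with their heads on the block; origin at the centre of its underside
- long_pin: the steel pin to use: upright, shank 10 mm across, 40 mm long with tapered tip; head 18 mm across, 24 mm tall; origin at the tip, z up, so the head spans 40 to 64 mm. About 45 g. Stands in either hole of the rack, head resting on its top, 50 mm above the table. Fully home in the lugs its origin is 35 mm above the table, the head on the upper lug (75 mm)
- short_pin: the wrong pin, in the other hole of the rack: shank 10 x 18 mm, wide flat head 26 mm across, 12 mm tall; origin at its tip; leave alone
- plain_cup: white plain cup without flange, 62 mm across the rim, 78 mm tall, origin under its centre; leave alone (it and the liner stand in either of two places)
- flask: conical glass flask, 82 mm wide, 118 mm tall; leave alone
- volumetric: amber flask with a long stoppered neck, 62 mm wide, 145 mm tall; leave alone
- wrench: steel wrench lying flat near the robot, 150 mm long; leave alone
- dish: flat glass dish, 90 mm wide, 16 mm tall; leave alone
- reagent: amber reagent bottle, 60 mm wide, 130 mm tall; leave alone
Not all that is in view belongs to the job. What is shaped like the liner but blue or green is not meant.

How it is judged:
By the outcome, as a careful person would: the job done as asked, in the order asked, and still so for the second after the job is handed in, while the arm keeps its last pose, push and grip.
It also fails if it takes over 61 s, if anything falls off the work surface, if the arm or the gripper's body presses on something with over 40 N, if the wrist force passes 120 N, or if a joint passes its speed limit or range.

## Working session

There is one attempt and no reset: what is moved stays moved. The work goes in short steps, Python scripts to look and compute and a shell command to move; the robot and the scene stay as the last step left them, time stands still between calls to the robot, and variables do not carry over. Pictures are saved under pics/ and viewed, at most 10 in all, crops included, and the job is handed in when it is done.

```bash
ls; mkdir -p pics
cat > h.py <<'E'
import numpy as np,cv2
from workcell import env
def cam(n):
    return env.read_camera(n)
def save(c,f,crop=None,s=1):
    im=c["img"][:,:,::-1]
    if crop: u0,v0,u1,v1=crop; im=im[v0:v1,u0:u1]
    if s!=1: im=cv2.resize(im,None,fx=s,fy=s,interpolation=cv2.INTER_CUBIC)
    cv2.imwrite("pics/"+f,im)
def ray(c,u,v):
    f=210/np.tan(np.radians(c["fov_y"])/2)
    d=np.array([(u-c["cx"])/f,-(v-c["cy"])/f,-1]); T=np.array(c["T"])
    return T[:3,3],T[:3,:3]@d
def pt(c,u,v,z):
    o,d=ray(c,u,v); return o+d*(z-o[2])/d[2]
def proj(c,p):
    T=np.array(c["T"]);q=T[:3,:3].T@(np.array(p)-T[:3,3]);f=210/np.tan(np.radians(c["fov_y"])/2)
    return c["cx"]+f*q[0]/-q[2], c["cy"]-f*q[1]/-q[2]
E
python3 - <<'E'
from h import *
import pickle
for n in ["top","side"]:
    c=cam(n); save(c,n+"0.png",s=1.42); pickle.dump(c,open(n+".pkl","wb"))
    print(n,{k:c[k] for k in c if k!="img"})
s=env.get_state(); print(s)
E
```

```text
pics
top {'fov_y': 56.77178209753467, 'cx': 283.49500434392564, 'cy': 211.03634217613913, 'T': array([[-1.16851719e-03,  9.86752077e-01, -1.62231234e-01,
         3.43854567e-01],
       [-9.99956849e-01, -2.64812216e-03, -8.90440912e-03,
        -1.11386674e-02],
       [-9.21605232e-03,  1.62213829e-01,  9.86712591e-01,
         1.19815881e+00],
       [ 0.00000000e+00,  0.00000000e+00,  0.00000000e+00,
         1.00000000e+00]])}
side {'fov_y': 48.4384978213333, 'cx': 285.34407506882917, 'cy': 204.14373231816546, 'T': array([[ 0.94854123,  0.22302079, -0.22479159,  0.30172678],
       [-0.31662112,  0.65781994, -0.68339153, -0.72650244],
       [-0.00453813,  0.71939881,  0.69458243,  0.8059975 ],
       [ 0.        ,  0.        ,  0.        ,  1.        ]])}
{'clock': 0.1, 'joint_pos': array([ 1.00340513e+00,  3.13944480e-01,  4.51052630e-02,  1.30357007e+00,
       -1.88396965e-05,  1.43122522e+00]), 'qvel': array([-1.42475911e-03, -1.78100432e-03,  3.27305901e-03, -1.43046681e-03,
       -1.36815074e-03,  3.76049203e-05]), 'tau': array([ 2.48593999e-03, -4.81725383e+01,  2.99243438e+01,  1.27076751e-02,
       -2.17711981e-04,  4.03777960e-05]), 'tcp_pos': array([0.23833205, 0.52282038, 0.24149228]), 'orientation': array([-2.70337728e-04,  2.12282368e-01,  9.77208036e-01, -7.59877144e-04]), 'wrist_force': array([ 0.63475779, -0.75060076, -0.31000052]), 'ft_torque': array([-0.01757811, -0.00659362, -0.0311291 ]), 'grip_force': 0.0, 'finger_gap': 0.0854823043506543}
```

View pics/top0.png

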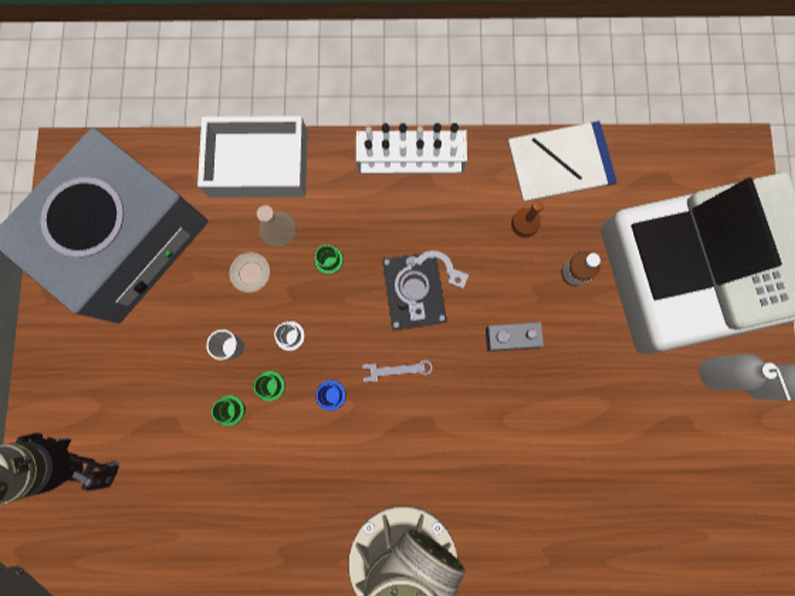

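View pics/side0.png

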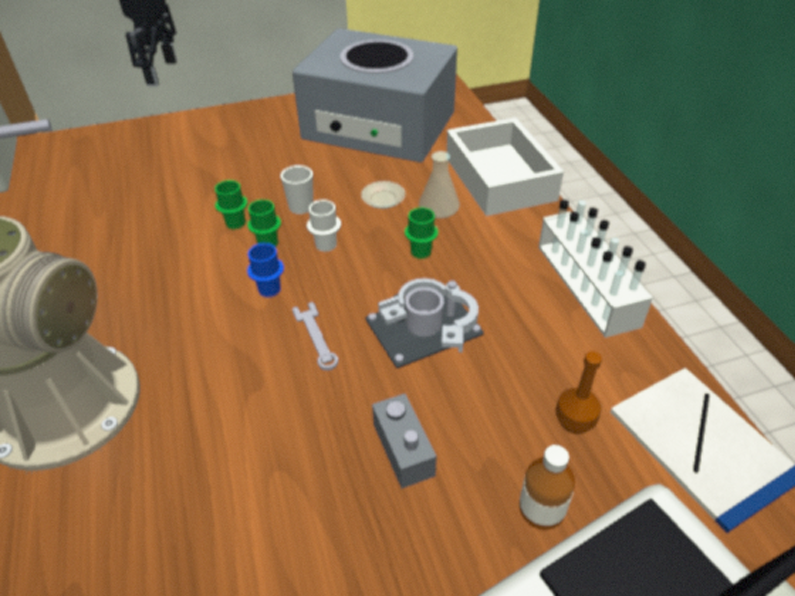

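Top view (1.42x): liner, the white flanged cup, at (289,336). Plain cup at (222,345), jacket at (413,288), swing lug at (457,279), fixed lug at (417,312). Rack pins at (503,337), wide and so short, and (531,334), narrow and so long. I'll enlarge these.

Run:
```python
import pickle
from h import *
c=pickle.load(open("top.pkl","rb"));im=c["img"][:,:,::-1]
def cr(u0,v0,w,h,s=6): return cv2.resize(im[v0:v0+h,u0:u0+w],None,fx=s,fy=s,interpolation=cv2.INTER_CUBIC)
a=cr(265,170,70,64); b=cr(185,218,36,32); d=cr(340,220,50,32)
out=np.zeros((390,740,3),np.uint8)
out[:384,:420]=a; out[:192,430:646]=b; out[195:387,430:730]=d
cv2.imwrite("pics/comp.png",out)
```

```text
(no output)
```

View pics/comp.png

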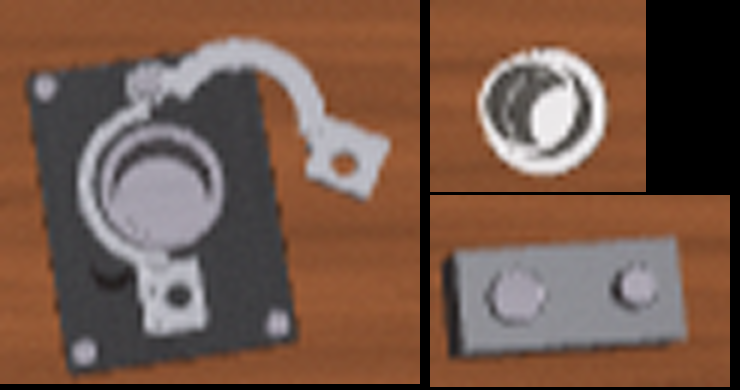

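Crop (6x): jacket mouth (163,184), fixed hole (180,296), swing hole (345,163), hinge (147,82). Liner flange centre is (542,111), long-pin head (638,287), short-pin head (517,295).

Run:
```python
import pickle
from h import *
c=pickle.load(open("top.pkl","rb"))
def P(x,y,ox,oy,u0,v0,z):
    return pt(c,(x-ox+.5)/6-.5+u0,(y-oy+.5)/6-.5+v0,z)
S=lambda x,y,z:P(x,y,0,0,265,170,z)
j=S(163,184,.064);fh=S(180,296,.064);sh=S(345,163,.075);hg=S(147,82,.078)
li=P(542.5,111,430,0,185,218,.051); lp=P(638,287,430,195,340,220,.114); sp=P(517,295,430,195,340,220,.062)
for n,v in dict(j=j,fh=fh,sh=sh,hg=hg,li=li,lp=lp,sp=sp).items(): print(n,v.round(4))
n=np.linalg.norm
print("j-fh 55:",n((j-fh)[:2]),"j-hg 50:",n((j-hg)[:2]),"sh-hg 105:",n((sh-hg)[:2]),"pins 56",n((lp-sp)[:2]))
for k,(a,b) in dict(jfh=(fh,j),fhhg=(fh,hg),sw=(sh,hg)).items(): print(k,np.arctan2(*(b-a)[1::-1]))
s=pickle.load(open("side.pkl","rb"))
for p in (li,lp,j,fh,sh): print([round(1.42*q) for q in proj(s,p)])
```

```text
j [ 0.5627 -0.0255  0.064 ]
fh [ 0.5067 -0.0336  0.064 ]
sh [ 0.5708 -0.1147  0.075 ]
hg [ 0.6112 -0.0176  0.078 ]
li [0.4578 0.2371 0.051 ]
lp [ 0.4538 -0.2548  0.114 ]
sp [ 0.4553 -0.2074  0.062 ]
j-fh 55: 0.05661258915678792 j-hg 50: 0.049100706755078646 sh-hg 105: 0.10508529334388153 pins 56 0.047389304340611706
jfh 0.14340110634903536
fhhg 0.15109671750258014
sw 1.176500971575654
[322, 222]
[404, 411]
[423, 299]
[391, 311]
[449, 332]
```

Pin-head height was wrong: the head rests on the block at 50 mm, so its top is at 74 mm. Correcting that.

Run:
```python
import pickle
from h import *
c=pickle.load(open("top.pkl","rb"));s=pickle.load(open("side.pkl","rb"))
P=lambda x,y,z:pt(c,(x-430+.5)/6-.5+340,(y-195+.5)/6-.5+220,z)
lp=P(638,287,.074);sp=P(517,295,.062);print(lp,sp,np.linalg.norm((lp-sp)[:2]),[1.42*q for q in proj(s,lp)])
o=env.get_state()["orientation"];from scipy.spatial.transform import Rotation as R
r=R.from_quat(o[[1,2,3,0]]).as_matrix();print(r.round(3))
tcp=env.get_state()["tcp_pos"];print(r.T@(np.array([.4578,.2371,.2])-tcp))
```

```text
[ 0.45789046 -0.26375872  0.074     ] [ 0.455317  -0.2074039  0.062    ] 0.05641355311916176 [np.float64(408.9938430052305), np.float64(434.35491898387204)]
[[-0.91   0.415 -0.001]
 [ 0.415  0.91  -0.001]
 [ 0.    -0.002 -1.   ]]
[-0.31823843 -0.16884783  0.041697  ]
```

```bash
python3 -m jog '[[-1,-0.036,-0.019,0,0],[-1,-0.036,-0.019,0,0],[-1,-0.036,-0.019,0,0],[-1,-0.036,-0.019,0,0],[-1,-0.036,-0.019,0,0]]' 40; python3 -m jog '[[-1,-0.036,-0.019,0.01,0],[-1,-0.036,-0.019,0.01,0],[-1,-0.036,-0.019,0.01,0],[-1,-0.030,-0.017,0.01,0],[-1,0,0,0,0]]'
cat >> h.py <<'E'
from scipy.spatial.transform import Rotation as R
def rt():
    s=env.get_state();o=np.array(s["orientation"]);return R.from_quat(o[[1,2,3,0]]).as_matrix(),np.array(s["tcp_pos"])
def go(p):
    r,t=rt();print("tool shift",(r.T@(np.array(p)-t)).round(4),"yaw of tool y",np.degrees(np.arctan2(r[1,1],r[0,1])).round(1))
E
python3 - <<'E'
from h import *
c=cam("wrist");save(c,"w1.png");print(c["fov_y"],c["T"].round(3).tolist(),proj(c,[.458,.237,.087]))
go([.4578,.2371,.2])
E
```

```text
clock: 0.52
tcp_pos: [0.3634, 0.3605, 0.2419]
orientation: [-0.0, 0.212, 0.977, -0.0]
wrist_force: [0.7, 1.0, -0.3]
finger_gap: 0.0853
grip_force: 0.0
clock: 0.93
tcp_pos: [0.4597, 0.2332, 0.2001]
orientation: [-0.001, 0.216, 0.976, -0.001]
wrist_force: [-0.4, -0.3, 0.2]
finger_gap: 0.0856
grip_force: 0.0
69.81020872253626 [[0.422, -0.865, -0.273, 0.39], [0.907, 0.402, 0.129, 0.266], [-0.002, -0.302, 0.953, 0.332], [0.0, 0.0, 0.0, 1.0]] (np.float64(280.22490446104774), np.float64(205.5014496140444))
tool shift [0.0012 0.0015 0.0009] yaw of tool y 65.2
```

View pics/w1.png

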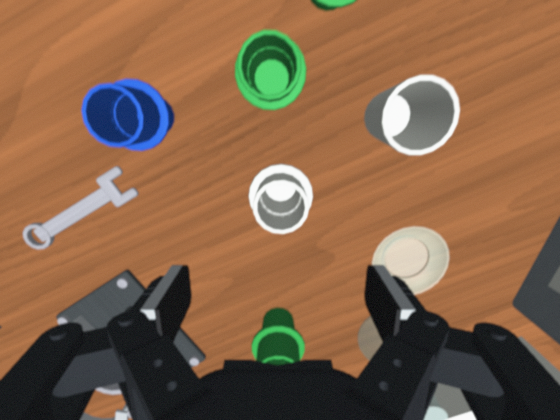

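Wrist view: liner rim centred at (280,206), predicted (280,205.5), so the liner position is confirmed. Descending and gripping.

```bash
python3 -m jog '[[-0.7,0,0,0.033,0],[-0.7,0,0,0.033,0],[-0.7,0,0,0.033,0],[-0.7,0,0,0.032,0],[-0.7,0,0,0,0]]' 40; python3 -m jog '[[1,0,0,0,0],[1,0,0,0,0],[1,0,0,0,0],[1,0,0,0,0],[1,0,0,0,0]]' 40;  python3 -m jog '[[1,0,0,-0.02,0],[1,0,0,-0.03,0],[1,0,0,-0.03,0],[1,0,0,-0.03,0],[1,0,0,-0.01,0]]' 40
python3 - <<'E'
from h import *
s=env.get_state();print(s["clock"],s["wrist_force"]);go([.5627,-.0255,.19])
E
```

```text
clock: 1.4
tcp_pos: [0.4522, 0.2374, 0.066]
orientation: [-0.005, 0.212, 0.977, -0.003]
wrist_force: [-1.5, -0.5, -0.5]
finger_gap: 0.0727
grip_force: 0.0
clock: 1.82
tcp_pos: [0.4588, 0.2388, 0.0734]
orientation: [0.002, 0.212, 0.977, 0.001]
wrist_force: [0.3, 0.8, 4.2]
finger_gap: 0.0461
grip_force: 41.6
clock: 2.23
tcp_pos: [0.4595, 0.2388, 0.1967]
orientation: [0.003, 0.212, 0.977, 0.002]
wrist_force: [1.2, 1.0, -2.3]
finger_gap: 0.0459
grip_force: 41.9
2.2333 [ 1.22583217  0.96082492 -2.28446957]
tool shift [-0.2035 -0.1977  0.0068] yaw of tool y 65.5
```

```bash
python3 -m jog '[[1,0,0,0,-6.6],[1,0,0,0,-6.6],[1,0,0,0,-6.6],[1,0,0,0,-6.6],[1,0,0,0,-6.6]]'
python3 - <<'E'
from h import *
go([.5627,-.0255,.19])
E
```

```text
clock: 2.65
tcp_pos: [0.4572, 0.238, 0.1912]
orientation: [-0.0, -0.077, 0.997, 0.0]
wrist_force: [0.0, 0.6, -1.7]
finger_gap: 0.0461
grip_force: 41.8
tool shift [-0.0639 -0.2766  0.0012] yaw of tool y 98.8
```

```bash
python3 -m jog '[[1,-0.008,-0.0346,0,0],[1,-0.008,-0.0346,0,0],[1,-0.008,-0.0346,0,0],[1,-0.008,-0.0346,0,0],[1,-0.008,-0.0346,0,0]]';python3 -m jog '[[1,-0.008,-0.0346,0,0],[1,-0.008,-0.0346,0,0],[1,-0.008,-0.0346,0,0],[1,0,0,0,0],[1,0,0,0,0]]'
python3 - <<'E'
from h import *
w=cam("wrist");s=cam("side")
a=cv2.resize(w["img"][180:420,130:430,::-1],None,fx=1.3,fy=1.3)
u,v=map(int,proj(s,[.5627,-.0255,.1]));print(u,v,a.shape)
b=cv2.resize(s["img"][v-60:v+60,u-60:u+60,::-1],None,fx=3.3,fy=3.3,interpolation=cv2.INTER_CUBIC)
o=np.zeros((400,800,3),np.uint8);o[:312,:390]=a[:312,:390];o[:396,400:796]=b;cv2.imwrite("pics/al.png",o)
print("jacket in wrist crop",(np.array(proj(w,[.5627,-.0255,.064]))-[130,180])*1.3, "side crop",(np.array(proj(s,[.5627,-.0255,.064]))-[u-60,v-60])*3.3)
go([.5627,-.0255,.19])
import pickle;pickle.dump((w,s),open("al.pkl","wb"))
E
```

```text
clock: 3.07
tcp_pos: [0.5226, 0.0715, 0.1913]
orientation: [0.0, -0.074, 0.997, 0.0]
wrist_force: [0.3, 0.3, -1.5]
finger_gap: 0.0461
grip_force: 42.0
clock: 3.48
tcp_pos: [0.5619, -0.0282, 0.1908]
orientation: [-0.0, -0.072, 0.997, 0.0]
wrist_force: [-0.2, 0.7, -1.8]
finger_gap: 0.0462
grip_force: 42.2
298 198 (312, 390, 3)
jacket in wrist crop [195.0033182  32.9654276] side crop [198.60025304 239.42278218]
tool shift [-0.0019  0.0002  0.001 ] yaw of tool y 98.5
```

View pics/al.png

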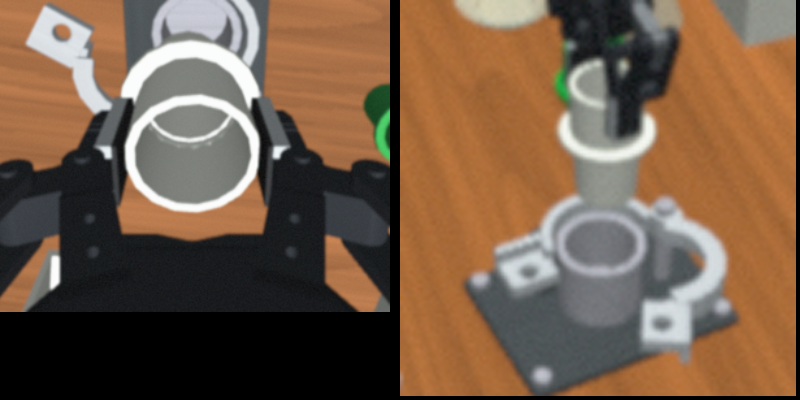

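Left, wrist: liner top is at (192,155), between the pads. Right, side (3.3x): flange centre (207,131), jacket rim (201,242). Working out both in world coordinates.

Run:
```python
import pickle
from h import *
w,s=pickle.load(open("al.pkl","rb"));u,v=298,198
px=lambda x,y:((x+.5)/3.3-.5+u-60,(y+.5)/3.3-.5+v-60)
print("jacket side",pt(s,*px(201,242),.064))
for z in (.167,.171,.175): print("flange",z,pt(s,*px(207,131),z))
wp=lambda x,y:((x+.5)/1.3-.5+130,(y+.5)/1.3-.5+180)
for z in (.203,.207,.211): print("top w",z,pt(w,*wp(192,155),z))
print("pred tcp axis px", (np.array(proj(w,[.562,-.0265,.207]))-[130,180])*1.3)
```

```text
jacket side [ 0.5630442  -0.02707747  0.064     ]
flange 0.167 [ 0.56394029 -0.03126327  0.167     ]
flange 0.171 [ 0.56229889 -0.03561533  0.171     ]
flange 0.175 [ 0.56065748 -0.0399674   0.175     ]
top w 0.203 [ 0.56616688 -0.02748935  0.203     ]
top w 0.207 [ 0.56348376 -0.02788592  0.207     ]
top w 0.211 [ 0.56080063 -0.02828248  0.211     ]
pred tcp axis px [196.49714781 151.62848973]
```

```bash
python3 -m jog '[[1,0,0.001,0.02,0],[1,0,0,0.02,0],[1,0,0,0.015,0],[1,0,0,0.01,0],[1,0,0,0,0]]';python3 -m jog '[[1,0,0,0.01,0],[1,0,0,0.008,0],[1,0,0,0.004,0],[1,0,0,0,0],[1,0,0,0,0]]';python3 -m jog '[[1,0,0,0.003,0],[1,0,0,0.002,0],[1,0,0,0.002,0],[1,0,0,0,0],[1,0,0,0,0]]'
```

```text
clock: 4.0
tcp_pos: [0.5593, -0.0236, 0.1242]
orientation: [-0.002, -0.075, 0.997, 0.001]
wrist_force: [-1.4, 0.3, -0.8]
finger_gap: 0.0462
grip_force: 42.1
clock: 4.42
tcp_pos: [0.5615, -0.0253, 0.1045]
orientation: [0.0, -0.074, 0.997, 0.0]
wrist_force: [0.8, -0.9, -1.1]
finger_gap: 0.0463
grip_force: 42.1
clock: 4.83
tcp_pos: [0.5613, -0.0253, 0.0973]
orientation: [-0.0, -0.074, 0.997, 0.0]
wrist_force: [-0.2, 0.3, -2.3]
finger_gap: 0.046
grip_force: 42.1
```

```bash
python3 -m jog '[[1,0,0,0.002,0],[1,0,0,0.001,0],[1,0,0,0,0],[1,0,0,0,0]]';python3 -m jog '[[1,0,0,0.002,0],[1,0,0,0.001,0],[1,0,0,0,0],[1,0,0,0,0]]';python3 -m jog '[[1,0,0,0.002,0],[1,0,0,0,0],[1,0,0,0,0]]'
```

```text
clock: 5.17
tcp_pos: [0.5613, -0.0252, 0.0943]
orientation: [-0.0, -0.074, 0.997, 0.0]
wrist_force: [-0.3, 0.3, -1.8]
finger_gap: 0.0462
grip_force: 42.1
clock: 5.5
tcp_pos: [0.5614, -0.0252, 0.0928]
orientation: [0.0, -0.074, 0.997, -0.0]
wrist_force: [-3.6, -0.3, 8.1]
finger_gap: 0.0457
grip_force: 42.4
clock: 5.75
tcp_pos: [0.5617, -0.0257, 0.0919]
orientation: [0.001, -0.074, 0.997, -0.001]
wrist_force: [-6.7, -0.1, 13.9]
finger_gap: 0.0461
grip_force: 39.7
```

Contact at TCP z≈0.0925, as expected for seated (0.0734+0.019). Releasing and checking.

```bash
python3 -m jog '[[1,0,0,-0.002,0],[-0.6,0,0,0,0],[-0.6,0,0,0,0],[-0.6,0,0,0,0],[-0.6,0,0,0,0]]'; python3 -m jog '[[-0.6,0,0,-0.02,0],[-0.6,0,0,-0.035,0],[-0.6,0,0,-0.04,0],[-0.6,0,0,-0.02,0],[-0.6,0,0,0,0]]'
python3 - <<'E'
from h import *
w=cam("wrist");s=cam("side")
a=cv2.resize(w["img"][90:390,100:500,::-1],None,fx=1,fy=1)
u,v=296,198
b=cv2.resize(s["img"][v-60:v+60,u-60:u+60,::-1],None,fx=3.3,fy=3.3,interpolation=cv2.INTER_CUBIC)
o=np.zeros((400,800,3),np.uint8);o[:300,:400]=a;o[:396,402:798]=b;cv2.imwrite("pics/seat.png",o)
for p in ([.5627,-.0265,.07],[.5627,-.0265,.106]): print("side",(np.array(proj(s,p))-[u-60,v-60])*3.3,"wrist",np.array(proj(w,p))-[100,90])
import pickle;pickle.dump((w,s),open("seat.pkl","wb"))
E
```

```text
clock: 6.17
tcp_pos: [0.5616, -0.0253, 0.0913]
orientation: [0.0, -0.074, 0.997, -0.0]
wrist_force: [-0.1, -0.4, 0.0]
finger_gap: 0.0684
grip_force: 0.0
clock: 6.58
tcp_pos: [0.5645, -0.0257, 0.212]
orientation: [0.005, -0.074, 0.997, -0.001]
wrist_force: [0.9, -0.2, 1.8]
finger_gap: 0.0684
grip_force: 0.0
side [205.82161907 234.14365959] wrist [177.16121241 106.15616447]
side [206.62609225 195.53861623] wrist [177.04426895 117.84618432]
```

View pics/seat.png

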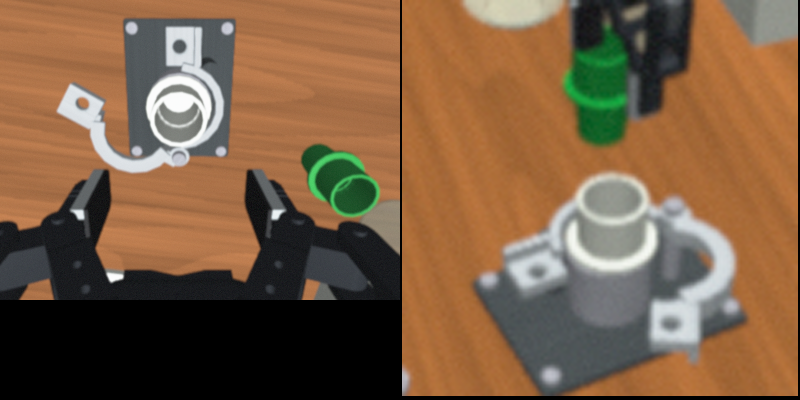

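Seated: flange at (209,240) and top at (209,198) in the side crop match predictions within ~2 mm. Wrist crop shows fixed hole (179,45), swing hole (83,103), hinge (179,158). Next, planning the swing.

Run:
```python
import pickle
from h import *
w,s=pickle.load(open("seat.pkl","rb"))
W=lambda x,y,z:pt(w,x+100,y+90,z)
fh=W(179,45,.064);sh=W(83,103,.075);print("fh",fh,"sh",sh,"flange",W(179,106,.068))
px=lambda x,y:((x+.5)/3.3-.5+236,(y+.5)/3.3-.5+138)
fs=pt(s,*px(539-402,271),.064);ss=pt(s,*px(671-402,323),.075);print("side fh",fs,"sh",ss,"liner top",pt(s,*px(209,198),.106))
j=np.array([.5628,-.0263]);yaw=.147
A=np.array([[np.cos(yaw),-np.sin(yaw)],[np.sin(yaw),np.cos(yaw)]])
print("fixed hole model",j+A@[-.055,0])
for q in (sh,ss,[.5708,-.1147]):
    d=A.T@(np.array(q)[:2]-j)-[.05,0]; print("theta",np.arctan2(-d[1],-d[0]),np.hypot(*d))
prev=np.zeros(2)
th0=1.03
print("start");
for th,o in [(th0,-.055)]+[(t,-.036) for t in np.linspace(th0,0,9)]:
    c,n=np.cos(th),np.sin(th);p=np.array([.05,0])+np.array([[c,-n],[n,c]])@[-.105,o]
    print(round(th,2),"stand",p.round(4),"tool step",np.round([-(p-prev)[0],(p-prev)[1]],4));prev=p
r,t=rt();print("tcp in stand",A.T@(t[:2]-j),"yaw",np.degrees(np.arctan2(r[1,1],r[0,1])),t[2])
```

```text
fh [ 0.50754126 -0.03301595  0.064     ] sh [ 0.57111893 -0.11286841  0.075     ] flange [ 0.56284311 -0.02472361  0.068     ]
side fh [ 0.50897647 -0.03785955  0.064     ] sh [ 0.57165423 -0.11910532  0.075     ] liner top [ 0.56304153 -0.02795931  0.106     ]
fixed hole model [ 0.50839318 -0.03435591]
theta 1.0108131637841788 0.10251025099972767
theta 1.038521059513421 0.10804943683046171
theta 1.0150596754919348 0.10431679166372503
start
1.03 stand [ 0.0431 -0.1183] tool step [-0.0431 -0.1183]
1.03 stand [ 0.0268 -0.1085] tool step [0.0163 0.0098]
0.9 stand [ 0.0131 -0.1047] tool step [0.0137 0.0039]
0.77 stand [-0.0001 -0.0991] tool step [0.0131 0.0056]
0.64 stand [-0.0124 -0.0918] tool step [0.0123 0.0072]
0.52 stand [-0.0236 -0.083 ] tool step [0.0113 0.0088]
0.39 stand [-0.0337 -0.0729] tool step [0.0101 0.0101]
0.26 stand [-0.0424 -0.0616] tool step [0.0087 0.0114]
0.13 stand [-0.0495 -0.0492] tool step [0.0071 0.0124]
0.0 stand [-0.055 -0.036] tool step [0.0055 0.0132]
tcp in stand [-0.00056042  0.00103517] yaw 98.49085486570164 0.20713152350397726
```

```bash
python3 -m jog '[[1,-0.012,-0.033,0,0],[1,-0.012,-0.033,0,0],[1,-0.012,-0.033,0,0],[1,-0.008,-0.021,0,0],[1,0,0,0,0]]' 30; python3 -m jog '[[1,0,0,0.038,0],[1,0,0,0.038,0],[1,0,0,0.038,0],[1,0,0,0.02,0],[1,0,0,0,0]]'; python3 -m jog '[[1,0.0163,0.0098,0,0],[1,0.0137,0.0039,0,0],[1,0,0,0,0]]'
```

```text
clock: 7.1
tcp_pos: [0.6235, -0.1414, 0.2031]
orientation: [-0.001, -0.072, 0.997, -0.0]
wrist_force: [-0.2, 0.8, -0.2]
finger_gap: 0.0078
grip_force: 0.0
clock: 7.52
tcp_pos: [0.6169, -0.1349, 0.0646]
orientation: [-0.006, -0.074, 0.997, 0.003]
wrist_force: [-1.2, 0.3, -0.7]
finger_gap: -0.0001
grip_force: 0.0
clock: 7.77
tcp_pos: [0.5884, -0.127, 0.0726]
orientation: [-0.001, -0.074, 0.997, 0.001]
wrist_force: [-0.8, 0.9, -0.1]
finger_gap: -0.0003
grip_force: 0.0
```

```bash
python3 -m jog '[[1,0.0131,0.0056,0,0],[1,0.0123,0.0072,0,0],[1,0.0113,0.0088,0,0],[1,0,0,0,0],[1,0,0,0,0]]'; python3 -m jog '[[1,0.0101,0.0101,0,0],[1,0.0087,0.0114,0,0],[1,0.0071,0.0124,0,0],[1,0,0,0,0],[1,0,0,0,0]]'; python3 -m jog '[[1,0.0055,0.0132,0,0],[1,0,0.001,0,0],[1,0,0,0,0]]'
```

```text
clock: 8.18
tcp_pos: [0.5521, -0.1123, 0.0734]
orientation: [0.001, -0.074, 0.997, -0.0]
wrist_force: [0.8, -0.3, 0.8]
finger_gap: -0.0005
grip_force: 0.0
clock: 8.6
tcp_pos: [0.5219, -0.0829, 0.0729]
orientation: [0.001, -0.074, 0.997, -0.0]
wrist_force: [-0.0, 0.1, -0.1]
finger_gap: -0.0002
grip_force: 0.0
clock: 8.85
tcp_pos: [0.5133, -0.0691, 0.0725]
orientation: [-0.0, -0.074, 0.997, 0.0]
wrist_force: [-0.8, 0.6, 1.2]
finger_gap: -0.0001
grip_force: 0.0
```

```bash
for i in 1 2 3 ; do python3 -m jog '[[1,0,0.0015,0,0],[1,0,0,0,0]]' | egrep 'tcp|wrist'; done
```

```text
tcp_pos: [0.5133, -0.0681, 0.0725]
wrist_force: [0.1, 0.3, 1.3]
tcp_pos: [0.5129, -0.0665, 0.0724]
wrist_force: [0.2, -0.9, 0.1]
tcp_pos: [0.5127, -0.0654, 0.0725]
wrist_force: [0.2, -3.2, -0.5]
```

Run:
```python
from h import *
s=cam("side");u,v=296,208
save(s,"sw.png",(u-50,v-50,u+50,v+50),5)
```

```text
(no output)
```

View pics/sw.png

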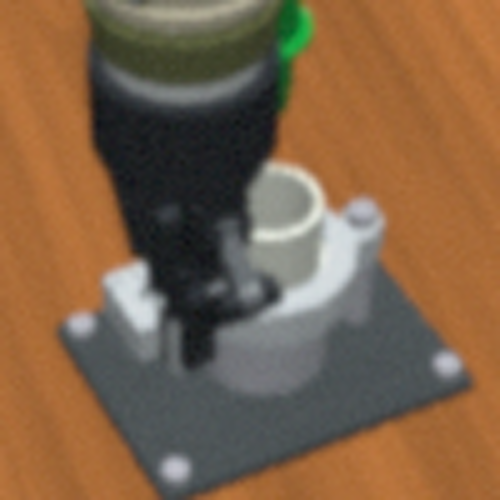

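The swing half is nearly shut around the liner, with the finger at (195,340) on its lug. Pushing on to the stop.

```bash
for i in 1 2 3 ; do python3 -m jog '[[1,0,0.0015,0,0],[1,0,0,0,0],[1,0,0,0,0]]' | egrep 'tcp|wrist'; done
```

```text
tcp_pos: [0.5127, -0.0652, 0.0726]
wrist_force: [0.4, -7.8, -1.2]
tcp_pos: [0.5127, -0.0651, 0.0726]
wrist_force: [-0.5, -12.1, -2.0]
tcp_pos: [0.5127, -0.0649, 0.0727]
wrist_force: [-0.1, -16.7, -3.0]
```

```bash
python3 -m jog '[[1,0,-0.015,0,0],[1,0,-0.02,0,0],[1,0,0,-0.04,0],[1,0,0,-0.04,0],[0,0,0,-0.04,0]]'; python3 -m jog '[[-0.1,0.005,-0.035,0,0],[-0.1,0.005,-0.035,0,0],[-0.1,0.005,-0.035,0,0],[-0.1,0.005,-0.035,0,0],[-0.1,0,0,0,0]]'
python3 - <<'E'
from h import *
go([.458,-.264,.17])
w=cam("wrist");save(w,"w5.png",s=1.0)
for p in ([.458,-.264,.074],[.458,-.264,.05]): print(proj(w,p))
import pickle;pickle.dump(w,open("w5.pkl","wb"))
E
```

```text
clock: 10.57
tcp_pos: [0.5162, -0.0948, 0.1931]
orientation: [-0.001, -0.074, 0.997, 0.001]
wrist_force: [1.4, -0.5, 0.7]
finger_gap: 0.0106
grip_force: 0.0
clock: 10.98
tcp_pos: [0.5185, -0.242, 0.1924]
orientation: [0.001, -0.071, 0.997, -0.001]
wrist_force: [0.1, -0.0, 0.0]
finger_gap: 0.0474
grip_force: 0.0
tool shift [ 0.063  -0.0131  0.0223] yaw of tool y 98.2
(np.float64(261.1496769912967), np.float64(131.7302853043958))
(np.float64(262.5868469616473), np.float64(130.17014045323452))
```

View pics/w5.png

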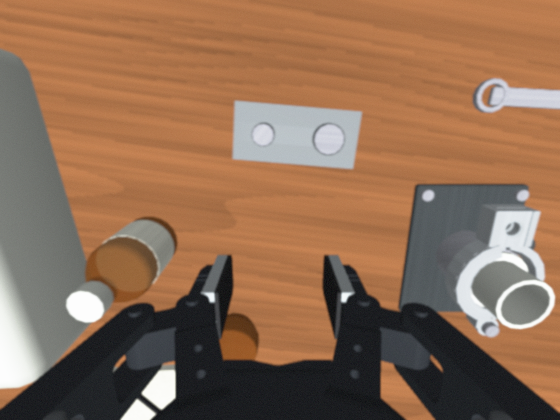

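Long-pin head at (263,133), predicted (261,132), and the clamp ring looks shut. Going down on the pin.

```bash
python3 -m jog '[[0.2,0.031,-0.006,0,0],[0.2,0.031,-0.006,0,0],[0.2,0,0,0.04,0],[0.2,0,0,0.02,0],[0.2,0,0,0,0]]' 60
python3 - <<'E'
from h import *
go([.459,-.2625,.066])
w=cam("wrist")
print(proj(w,[.459,-.2625,.074]));save(w,"w6.png",(170,60,390,320),2)
E
```

```text
clock: 11.45
tcp_pos: [0.4555, -0.2544, 0.1284]
orientation: [-0.003, -0.074, 0.997, 0.003]
wrist_force: [-1.4, 0.1, 0.9]
finger_gap: 0.0343
grip_force: 0.0
tool shift [-0.0026 -0.0089  0.0624] yaw of tool y 98.5
(np.float64(264.00520105604454), np.float64(238.49035612152025))
```

View pics/w6.png

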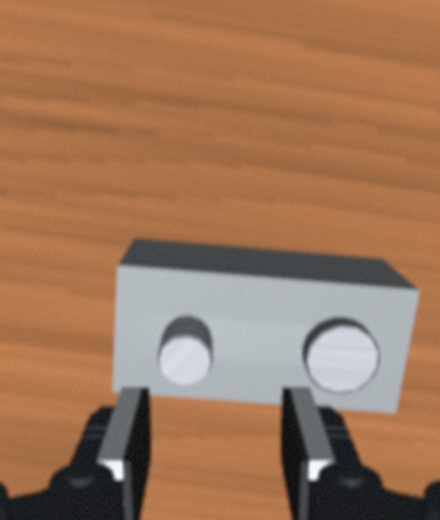

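Pin head at (185,360) in the crop, px (263,240), matches the target within 1 mm. The tool needs about -9 mm in y.

```bash
python3 -m jog '[[0.2,0,-0.008,0.02,0],[0.2,0,0,0.02,0],[0.2,0,0,0,0],[0.2,0,0,0,0],[0.2,0,0,0,0]]' 60
python3 - <<'E'
from h import *
go([.459,-.2627,.066])
E
```

```text
clock: 11.92
tcp_pos: [0.4606, -0.2655, 0.0941]
orientation: [0.001, -0.074, 0.997, -0.0]
wrist_force: [0.4, -0.0, -0.1]
finger_gap: 0.0345
grip_force: 0.0
tool shift [0.0012 0.003  0.0281] yaw of tool y 98.5
```

```bash
python3 -m jog '[[0.2,0.001,0.003,0.015,0],[0.2,0,0,0.013,0],[0.2,0,0,0,0],[0.2,0,0,0,0]]' 60; python3 -m jog '[[1,0,0,0,0],[1,0,0,0,0],[1,0,0,0,0],[1,0,0,0,0]]' 60;  python3 -m jog '[[1,0,0,-0.02,0],[1,0,0,-0.03,0],[1,0,0,-0.04,0],[1,0,0,-0.02,0],[1,0,0,0,0]]'
python3 - <<'E'
from h import *
go([.5084,-.0343,.17])
E
```

```text
clock: 12.25
tcp_pos: [0.4586, -0.2626, 0.0655]
orientation: [0.0, -0.074, 0.997, -0.0]
wrist_force: [-0.3, -0.4, 0.8]
finger_gap: 0.0343
grip_force: 0.0
clock: 12.58
tcp_pos: [0.4592, -0.2633, 0.0661]
orientation: [0.001, -0.074, 0.997, -0.001]
wrist_force: [-0.5, 0.6, 6.5]
finger_gap: 0.0155
grip_force: 58.5
clock: 13.0
tcp_pos: [0.4609, -0.2648, 0.1804]
orientation: [0.004, -0.074, 0.997, -0.003]
wrist_force: [1.7, -1.6, -0.5]
finger_gap: 0.0158
grip_force: 59.7
tool shift [-0.0809  0.221   0.0094] yaw of tool y 98.5
```

```bash
python3 -m jog '[[1,-0.0116,0.0315,0,0],[1,-0.0116,0.0315,0,0],[1,-0.0116,0.0315,0,0],[1,-0.0116,0.0315,0,0],[1,-0.0116,0.0315,0,0]]'; python3 -m jog '[[1,-0.0116,0.0315,0,0],[1,-0.0113,0.032,0,0],[1,0,0,0.01,0],[1,0,0,0.01,0],[1,0,0,0.01,0]]'; python3 -m jog '[[1,0,0,0.007,0],[1,0,0,0,0],[1,0,0,0,0],[1,0,0,0,0]]'
python3 - <<'E'
from h import *
import pickle
print("hole w5",pt(pickle.load(open("w5.pkl","rb")),513,229,.075))
go([.5084,-.0343,.138])
w=cam("wrist");s=cam("side");t=cam("top")
pickle.dump((w,s,t),open("hov.pkl","wb"))
r,p=rt();h=[.5084,-.0343,.075];tip=p-[0,0,.056]
f=lambda c,q,o,k:((np.array(proj(c,q))-o)*k).round(0)
us=(np.array(proj(s,h))).astype(int)-[40,55];uw=np.array(proj(w,h)).astype(int)-[80,60]
print(us,uw,"side hole,tip",f(s,h,us,5),f(s,tip,us,5),"wrist",f(w,h,uw,2.4),f(w,tip,uw,2.4))
z=lambda c,o,W,H,k:cv2.resize(c["img"][o[1]:o[1]+H,o[0]:o[0]+W,::-1],None,fx=k,fy=k,interpolation=cv2.INTER_CUBIC)
o=np.zeros((480,800,3),np.uint8)
a=z(s,us,80,90,5);o[:a.shape[0],:a.shape[1]]=a
b=z(w,uw,160,160,2.4);o[:b.shape[0],410:410+b.shape[1]]=b[:, :390]
cv2.imwrite("pics/hov.png",o)
E
```

```text
clock: 13.42
tcp_pos: [0.4921, -0.0969, 0.1741]
orientation: [-0.0, -0.074, 0.997, 0.0]
wrist_force: [0.6, -0.3, -0.2]
finger_gap: 0.0157
grip_force: 59.7
clock: 13.83
tcp_pos: [0.5053, -0.0321, 0.1434]
orientation: [-0.0, -0.074, 0.997, -0.0]
wrist_force: [0.8, 0.8, -0.4]
finger_gap: 0.0154
grip_force: 59.8
clock: 14.17
tcp_pos: [0.5056, -0.0331, 0.1375]
orientation: [0.0, -0.073, 0.997, 0.0]
wrist_force: [0.4, 0.4, -0.8]
finger_gap: 0.0156
grip_force: 59.8
hole w5 [ 0.50915692 -0.03272572  0.075     ]
tool shift [-0.0026 -0.0016 -0.0005] yaw of tool y 98.4
[236 160] [194 173] side hole,tip [202. 276.] [195. 264.] wrist [194. 146.] [201. 148.]
```

View pics/hov.png

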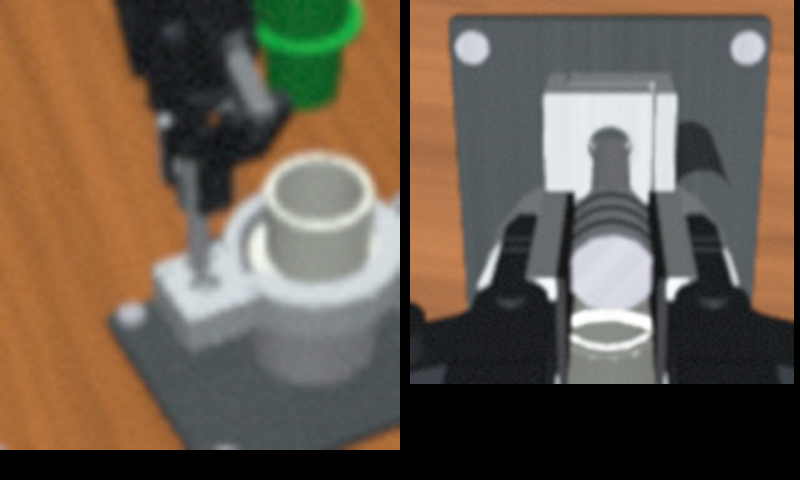

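Pin shank sits over the hole in both views: side (203,283) and wrist column 200 in the crop. Lowering gently with force checks.

```bash
python3 -m jog '[[1,-0.001,0,0.003,0],[1,0,0,0.003,0],[1,0,0,0,0],[1,0,0,0,0]]'; for i in 1 2; do python3 -m jog '[[1,0,0,0.003,0],[1,0,0,0,0],[1,0,0,0,0]]'|egrep 'tcp|wrist'; done
```

```text
clock: 14.65
tcp_pos: [0.5063, -0.0319, 0.1312]
orientation: [-0.0, -0.074, 0.997, 0.0]
wrist_force: [-0.3, 0.2, -1.0]
finger_gap: 0.0155
grip_force: 59.8
tcp_pos: [0.5064, -0.0319, 0.1283]
wrist_force: [0.7, -1.5, -0.9]
tcp_pos: [0.5066, -0.0321, 0.1253]
wrist_force: [0.4, -0.8, -1.8]
```

```bash
for i in 1 2 3 4; do python3 -m jog '[[1,0,0,0.003,0],[1,0,0,0,0],[1,0,0,0,0]]'|egrep 'tcp|wrist'; done
```

```text
tcp_pos: [0.5066, -0.0321, 0.1223]
wrist_force: [-0.0, -0.3, -0.8]
tcp_pos: [0.5066, -0.0321, 0.1193]
wrist_force: [0.7, -0.8, -1.5]
tcp_pos: [0.5066, -0.0321, 0.1163]
wrist_force: [1.2, -0.9, -2.2]
tcp_pos: [0.5066, -0.0321, 0.1133]
wrist_force: [1.1, -1.0, -1.3]
```

```bash
for i in 1 2 ; do python3 -m jog '[[1,0,0,0.003,0],[1,0,0,0.003,0],[1,0,0,0.003,0],[1,0,0,0,0],[1,0,0,0,0]]'|egrep 'tcp|wrist'; done;  for i in 1 2 3; do python3 -m jog '[[1,0,0,0.002,0],[1,0,0,0,0],[1,0,0,0,0]]'|egrep 'tcp|wrist'; done
```

```text
tcp_pos: [0.5065, -0.0321, 0.1041]
wrist_force: [0.3, -1.6, -2.2]
tcp_pos: [0.5066, -0.0321, 0.0951]
wrist_force: [2.1, -2.6, -2.7]
tcp_pos: [0.5067, -0.0321, 0.0934]
wrist_force: [1.6, -1.5, -1.3]
tcp_pos: [0.5067, -0.032, 0.0914]
wrist_force: [2.4, -2.3, -0.3]
tcp_pos: [0.5069, -0.0321, 0.091]
wrist_force: [-1.2, -1.6, 10.9]
```

```bash
python3 -m jog '[[1,0,0,0.001,0],[1,0,0,0,0],[1,0,0,0,0],[1,0,0,-0.002,0],[-0.5,0,0,0,0]]'|egrep 'tcp|wrist';  python3 -m jog '[[-0.5,0,0,0,0],[-0.5,0,0,0,0],[-0.5,0,0,0,0]]'
python3 - <<'E'
from h import *
s=cam("side");w=cam("wrist");import pickle;pickle.dump((s,w),open("end.pkl","wb"))
# pin head top: find in the wrist view the bright head, compare with expected
for z in (.099,.105): print(z,proj(w,[.5075,-.0325,z]),proj(s,[.5075,-.0325,z]))
g=cv2.cvtColor(w["img"],cv2.COLOR_RGB2GRAY)
u,v=map(int,proj(w,[.5075,-.0325,.099]));sub=g[v-40:v+40,u-50:u+50]
print(u,v);print(cv2.resize(sub,(25,20),interpolation=cv2.INTER_AREA))
E
```

```text
tcp_pos: [0.5064, -0.0317, 0.0909]
wrist_force: [-0.3, -0.3, -0.3]
clock: 18.4
tcp_pos: [0.5058, -0.0316, 0.0898]
orientation: [-0.001, -0.074, 0.997, 0.0]
wrist_force: [-0.1, 0.1, -0.2]
finger_gap: 0.0633
grip_force: 0.0
0.099 (np.float64(275.1713238450181), np.float64(289.656506096301)) (np.float64(275.49430886033923), np.float64(207.00170369069247))
0.105 (np.float64(275.1040089762531), np.float64(297.0915191728225)) (np.float64(275.44094481687677), np.float64(205.01327717060062))
275 289
[[ 87  87  88 160 224 223 223 226 228 227 225 223 216 216 224 224 228 223
  183 222 220  97  46  45  46]
 [ 87  87  87 148 223 223 223 226 227 226 192 126 103 105 140 199 228 222
  185 222 218  85  47  46  44]
 [ 86  87  87 138 223 223 223 226 228 180  86  84  89  89  84 102 204 222
  184 222 216  76  46  45  45]
 [ 86  87  87 130 224 224 223 226 221 107  81  79  81  80  80  84 126 220
  181 222 215  69  46  46  45]
 [ 86  86  87 132 223 223 223 227 183  77  86  86  82  83  91  86  86 200
  184 222 218  70  45  46  44]
 [ 87  86  87 135 224 223 223 226 150  78  79  90  97  97  88  78  80 167
  18
[... 797 characters left out ...]
20 167 222 215 212 212 214 203 166 167
  203 224 225 224 224 200 143]
 [194 223 223 224 224 224 224 225 226 205 245 250 245 247 250 251 245 208
  164 162 211 224 223 225 217]
 [223 223 225 224 225 226 226 225 228 235 249 251 250 251 252 252 252 252
  249 218 167 201 221 225 226]
 [223 225 224 225 226 225 232 239 222 181 168 161 152 159 187 217 241 252
  252 252 237 170 185 214 225]
 [224 224 226 226 229 245 206 154 127 126 126 126 128 127 126 127 137 196
  248 252 252 242 183 178 214]
 [225 226 225 233 247 178 123 123 125 126 127 127 128 128 127 127 126 125
  155 230 252 252 238 177 150]
 [226 225 235 247 172 120 122 124 125 127 128 128 128 128 127 126 126 125
  123 142 241 252 252 207 125]]
```

The head top's centre in the image is about (276,289), and (275,290) is expected when fully home, so the pin is seated. Descending around the lugs and squeezing.

```bash
python3 -m jog '[[-0.5,-0.001,0,0.008,0],[-0.5,0,0,0.008,0],[-0.5,0,0,0.007,0],[-0.5,0,0,0,0],[-0.5,0,0,0,0]]'; python3 -m jog '[[1,0,0,0,0],[1,0,0,0,0],[1,0,0,0,0],[1,0,0,0,0],[1,0,0,0,0]]' 60
```

```text
clock: 18.92
tcp_pos: [0.5067, -0.0317, 0.0664]
orientation: [-0.001, -0.074, 0.997, 0.0]
wrist_force: [-0.3, -0.7, -0.4]
finger_gap: 0.0638
grip_force: 0.0
clock: 19.33
tcp_pos: [0.508, -0.0331, 0.0683]
orientation: [0.0, -0.073, 0.997, -0.001]
wrist_force: [-2.0, -4.7, 4.1]
finger_gap: 0.0361
grip_force: 61.0
```

```bash
python3 -m jog '[[1,0,-0.001,0,0],[1,0,0,0,0],[1,0,0,0,0],[1,0,0,0,0],[1,0,0,0,0]]' 80
python3 - <<'E'
from h import *
w=cam("wrist");s=cam("side")
u,v=np.array(proj(w,[.5075,-.0325,.099]));print(u,v)
g=cv2.cvtColor(w["img"],cv2.COLOR_RGB2GRAY);u,v=int(u),int(v)
print(cv2.resize(g[v-40:v+40,u-40:u+40],(20,20),interpolation=cv2.INTER_AREA))
E
```

```text
clock: 19.75
tcp_pos: [0.508, -0.0331, 0.0684]
orientation: [0.001, -0.074, 0.997, -0.0]
wrist_force: [-3.3, -0.3, 6.4]
finger_gap: 0.036
grip_force: 80.2
278.984434624171 315.933397348517
[[160 228 227 227 230 231 195  93  77  83  88  85  79  91 186 231 179 222
  225 155]
 [156 228 227 227 229 228 127  86  94  85  81  84  94  94  96 222 181 223
  224 150]
 [142 228 227 227 230 207  91  74  78  89  96  93  83  76  85 184 178 224
  225 136]
 [132 228 227 227 230 172  73  92  94  82  78  80  92  99  79 136 180 225
  224 126]
 [123 228 228 227 230 151  87  75  78  89  97  93  82  73  83 112 173 225
  224 114]
 [113 227 228 226 230 139  75  96 111 118 130 130 116 105  80  98 169 225
  224 105]
 [107 228 228 226 230 122  99 136 186 200 207 211 199 167 112  86 147 225
  224 101]
 [106 228 228 227 227 119 155 205 211 212 216 219 217 213 180 107 143 225
  224  99]
 [122 228 228 227 226 134 206 211 212 215 219 217 213 213 212 174 156 225
  224 115]
 [153 228 227 217 201 167 211 211 216 219 217 213 212 213 216 201 179 225
  224 150]
 [127 188 207 216 218 190 211 215 220 217 214 213 212 216 215 209 215 228
  225 171]
 [190 222 227 226 226 214 215 219 217 214 213 212 216 215 213 215 227 229
  228 215]
 [223 226 227 227 228 224 220 217 214 212 212 215 215 213 211 182 184 219
  229 224]
 [227 228 227 227 228 229 221 206 213 212 216 214 213 216 238 221 171 151
  192 226]
 [228 228 228 229 229 229 228 230 242 230 223 228 233 248 253 253 251 231
  178 172]
 [229 229 228 229 232 230 205 197 190 179 171 194 223 244 252 253 253 253
  250 190]
 [229 229 237 221 179 140 129 129 130 129 130 130 130 139 163 224 252 253
  253 251]
 [232 246 180 129 126 128 129 129 130 130 131 130 130 130 128 132 183 245
  253 253]
 [246 169 123 125 127 128 129 130 130 131 131 130 130 130 129 128 126 147
  237 253]
 [169 121 124 125 127 129 130 130 130 131 131 131 130 130 130 128 127 125
  162 250]]
```

Head still home at the predicted position, squeeze holding at 80 N.

```bash
python3 -c "
from workcell import env
print(env.hand_in())"
```

```text
the job is handed in; nothing more can be done
None
```

The job is handed in at about 20 s: the liner is seated and released in the jacket, the ring is shut, the long pin is fully home and released, and the fingers are still squeezing the lugs at 80 N; the hand-in gave no verdict.

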